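# Seat the peg-hole drill plate on its locating pin and hold it down

## Robot

A 6-joint arm with a two-finger parallel gripper is mounted at the origin on the work surface. World frame = base frame: x ahead of the robot, y to its left, z up, the work surface at z = 0. Lengths are in m, angles in rad, forces in N, time in s.
With the tool pointing down it reaches from about 0.35 to 0.975 m from the base axis. Payload 4.9 kg.
Tool frame: the origin (TCP) lies midway between the tips of the shut fingers; the grasp point (between the pads) lies 19 mm behind it (ctrl.tcp_to_grasp is the distance from the TCP to the grasp point, in m); z points along the fingers, y is the line along which they close (so a half turn about z gives the same grasp; the last joint's range is limited). The gripper opens to 85 mm and grips with 20 to 120 N. Pads are 22 mm wide; open, the fingers measure 114 mm over their backs; the gripper's body (76 mm by 85 mm) begins 54 mm behind the grasp point. The pads swing forward as they close: fully open they stand 13 mm farther back than shut.
Start: joints at [1.056, 0.053, 1.613, -0, 1.476, -0.119], TCP at [0.241, 0.577, 0.231] pointing down, gripper open.
Joint ranges: [-3.01, 3.01], [-1.01, 2.22], [0.06, 2.58], [-1.02, 4.17], [0.09, 2.62], [-3.14, 3.14]. Speed limits (rad/s): [2.57, 2.57, 3.14, 3.14, 3.14, 3.14].

## Interface

Orientations are given as a rotation vector (axis times angle).
In Python, from station import ctrl gives the robot as it stands.
- The arm moves only by the shell command python3 jog.py 'ROWS' [FORCE]. ROWS is rows parted by semicolons, their numbers by spaces, 1 to 20 of them, each of 7 numbers: the finger opening in m, then dx, dy, dz in m, then a rotation vector rx, ry, rz in rad; each row is the pose to reach, as a shift and turn from the pose commanded when the command began, along the tool's axes at that moment; what a row does not reach only later rows make up. A row lasts 1/12 s, in which the tool goes at most 0.0417 m and 0.125 rad, less where a joint would pass 70% of its speed; a pose out of reach is approached as far as the arm can. The fingers move at their own pace and stop on an object; FORCE is the grip in N (left out, the last holds). Time passes only in rows, so rows that do not move let the fingers close. It prints the time, the measured TCP pose, the force, the opening and the grip force at its end.
- ctrl.get_obs(): the state, without advancing time (a new reading comes with each control period).
- ctrl.get_image(name): name is "scene" or "top" or "wrist"; returns the picture (400x640x3 uint8, red, green, blue); there is no depth.
- ctrl.camera_params(name): a dict with "fx", "fy", "cx", "cy" (pixels), "T" (4x4, takes a point from camera to world coordinates); the wrist camera has in their place "tool_from_camera" (4x4, takes a point from camera to tool coordinates, whose origin is the TCP and whose axes are the flange's). Camera axes: x right, y down, z forward; pixel columns grow to the right and rows downward; lengths in m; the calibration is good to about 2 mm. A picture is of the moment at which its call begins: read the wrist's pose just before it. camera_params takes no time and is no camera call.
- ctrl.finish_job(): hands the job in; it is judged then, once.
The state is a dict: "t": time; "q": joint angles; "dq": joint speeds; "effort": joint torques, N m; "tool_pos": TCP position; "tool_rot": TCP orientation; "contact_force": force on the tool from outside, world axes, zero at the start; "wrist_torque": the same for the moment, N m; "opening": finger opening in m; "grip_force": force on a finger pad.
Only numpy, scipy, OpenCV 4.12 (cv2) and the standard library are available. Lean on these libraries where they do the work, as an engineer would, in place of code of your own. Each camera call takes 0.05 s, during which the arm holds its last target. There are 200 camera calls.

## Task

A violin head is clamped on its side in the drilling jig. Pick up the aluminium drill plate by its wooden grip, rest its underside on the tip of the jig's locating pin with the socket a good centimetre or more short of the pin and the straight edge close along the fence, and slide it along the fence until the socket drops over the hidden pin. Then press it down against the sprung collar until it lies fully home on the jig, and finish still holding it pressed down by the grip, ready for drilling; do not touch the carved scroll and leave the plane, the gouge and the jar where they are.

Things in the scene. Friction and masses are not known exactly. Their poses are not given: they have to be found in the camera images.
- plate: loose aluminium drill plate, 12 mm thick, 0.36 kg, flat on the bench left or right of the jig. Origin: mouth of its socket, on the flat underside; z up. It spans x -66 to +50 mm, y -45 to +45 mm. Socket: round hole 15 mm wide, 12 mm deep, 1.5 mm chamfer, closed above by the grip. Four brass bushes in a row at x -43.5 mm stand 4 mm proud. Its yaw differs from the jig's by at most 0.8 rad
- grip (a point): centre of the pale beech grip bar on the plate, straight above the socket: 24 mm wide in the plate's x (the width to grip), 70 mm long in y, 40 mm tall, from 12 to 52 mm above the underside; this point is 32 mm above the underside
- plate_edge (a point): middle of the plate's straight 90 mm edge that goes along the fence, at the underside, 50 mm from the socket axis
- pin: upright steel locating pin of the jig, 12 mm diameter. Origin on its axis at the height of the rests, 44 mm above the bench. x is square to the fence and points to it, y runs along the fence towards the scroll, z up. The plate is fully home when its origin and axes coincide with these: it then lies on both rests, 1 mm clear of the fence
- pin_tip (a point): tip of the pin, 10 mm above the rests and 54 mm above the bench; the last 3.5 mm taper to 8 mm diameter
- jig: drilling jig fixed to the bench: plywood board 157 x 226 x 18 mm, origin on the bench right below the pin, axes as the pin's. Two dark wooden rests, tops 44 mm above the bench, at x +25 to +49 and -73 to -60 mm, y -45 to +45 mm. A violin head lies in its nest, a steel strap (to 39 mm high) holds the board at each end
- fence (a point): top edge of the beech fence's face, level with the pin in y: 51 mm from the pin axis, 66 mm above the bench. The fence is straight, 18 mm thick, and runs from 105 mm before the pin to 60 mm past it in y
- collar (a joint): brass collar, 31 mm diameter, on a coil spring round the pin. 0 = up, its top 4 mm above the rests (6 mm below the pin's tip). The value is how far it is pressed down, in m: about 0.004 with the plate fully home. It takes 8 N to start it and 13 N at 4 mm, the plate's weight included, so it lifts the plate off the rests whenever nobody presses
- scroll: carved maple scroll of the violin head, not to be touched: 41 mm diameter, top 51 mm above the bench. Origin on the bench below its centre, at x -43.5, y +76 mm from the pin. The home plate's edge is 10 mm from it
- block_plane: small dark steel block plane with a brass cap, 105 x 42 mm, 45 mm high, loose on the bench on the other side of the jig from the plate; origin at the centre of its underside
- gouge: carving gouge with a turned beech handle, 240 mm long, 31 mm high, lying loose beyond the jig; origin on the bench at mid-length, x towards the blade
- jar: amber glass jar with a black cap, 56 mm diameter, 75 mm high, loose on the bench; origin at the centre of its underside

How it is judged:
By the outcome, as a careful person would: the job done as asked, in the order asked, and still so for the second after the job is handed in, while the arm keeps its last pose, push and grip.
It also fails if it takes over 45 s, if anything falls off the work surface, if the arm or the gripper's body presses on something with over 40 N, if the wrist force passes 120 N, or if a joint passes its speed limit or range.

## Working session

There is one attempt and no reset: what is moved stays moved. The work goes in short steps, Python scripts to look and compute and a shell command to move; the robot and the scene stay as the last step left them, time stands still between calls to the robot, and variables do not carry over. Pictures are saved under pics/ and viewed, at most 10 in all, crops included, and the job is handed in when it is done.

```bash
ls; mkdir -p pics
python3 - <<'E'
from station import ctrl
import cv2,numpy as np
print(ctrl.get_obs())
for n in ("top","scene","wrist"):
    im=ctrl.get_image(n); cv2.imwrite(f"pics/{n}0.png",im[:,:,::-1]); p=ctrl.camera_params(n); print(n,p)
a=cv2.imread("pics/top0.png");cv2.imwrite("pics/top0b.png",cv2.resize(a,(800,500)))
E
```

```text
jog.py
pics
station.py
{'t': 0.0, 'q': array([ 1.05599770e+00,  5.33249854e-02,  1.61429744e+00,  2.65672939e-05,
        1.47599191e+00, -1.19004337e-01]), 'dq': array([ 1.03453778e-03, -2.31838279e-03, -5.26283926e-05, -3.59044356e-04,
        5.94626251e-04,  1.87583081e-04]), 'effort': array([ 6.22203679e-04, -3.93687272e+01, -3.70177925e+01, -5.46103945e-05,
        7.02900157e-03,  8.45989007e-06]), 'tool_pos': array([0.24065048, 0.57613913, 0.23008072]), 'tool_rot': array([-6.17536928e-01, -3.07963109e+00,  3.00394210e-03]), 'contact_force': array([ 0.84122673,  0.59243732, -0.12153727]), 'wrist_torque': array([ 0.05109039, -0.00294422,  0.00920414]), 'grip_force': 0.0, 'opening': 0.08540981397874604}
top {'fx': 371.86644133504717, 'fy': 371.86644133504717, 'cx': 321.77121933332984, 'cy': 205.58952701264997, 'T': array([[-0.0193401 , -0.99787646,  0.06219747,  0.5902327 ],
       [-0.999109  ,  0.01695501, -0.03864885,  0.01218256],
       [ 0.03751222, -0.06288952, -0.99731527,  0.82904802],
       [ 0.        ,  0.
[... 166 characters left out ...]
90729,  0.51917758, -0.84649424,  1.28286792],
       [ 0.99298442, -0.05397372,  0.10520822, -0.06462811],
       [ 0.00893331, -0.85296042, -0.52189915,  0.47660413],
       [ 0.        ,  0.        ,  0.        ,  1.        ]])}
wrist {'fx': 298.2531614030509, 'fy': 298.2531614030509, 'cx': 322.573957372793, 'cy': 198.99819508626535, 'tool_from_camera': array([[ 1.18199929e-04, -9.51099290e-01, -3.08885297e-01,
         7.98539198e-02],
       [ 9.99999893e-01,  2.50728059e-04, -3.89359300e-04,
        -5.16727944e-04],
       [ 4.47765564e-04, -3.08885218e-01,  9.51099218e-01,
        -1.42236132e-01],
       [ 0.00000000e+00,  0.00000000e+00,  0.00000000e+00,
         1.00000000e+00]])}
```
View pics/top0.png

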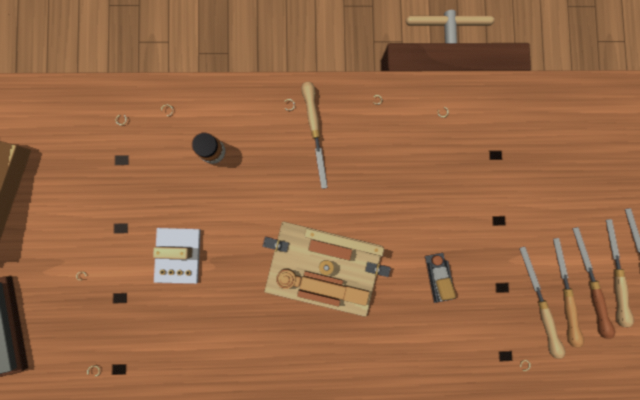

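View pics/scene0.png

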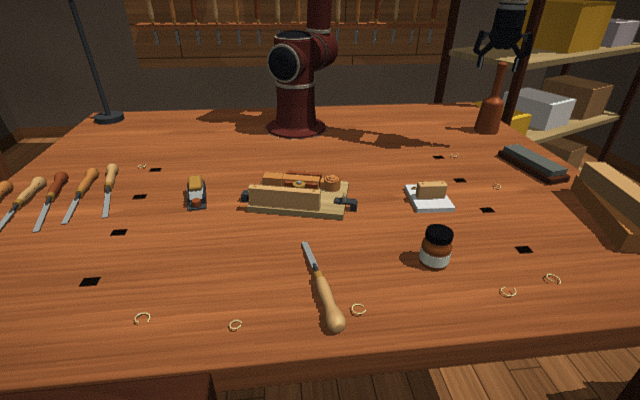

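The top view shows the plate at about (177,256) with its grip at (171,253) and bushes at row 272. The jig's pin is near (327,268), the fence runs from (307,233) to (382,250), the scroll is at (287,278), the plane at (440,277), the jar at (208,148) and the gouge at (315,130). The scene view agrees. I'll measure coarsely next, then bring the wrist camera over.

Create h.py:
```python
import numpy as np,cv2
from scipy.spatial.transform import Rotation as R
from station import ctrl
def tool():
    o=ctrl.get_obs(); T=np.eye(4); T[:3,:3]=R.from_rotvec(o["tool_rot"]).as_matrix(); T[:3,3]=o["tool_pos"]; return T
def snap(n,f):
    T=tool(); im=np.ascontiguousarray(ctrl.get_image(n)[:,:,::-1]); cv2.imwrite(f"pics/{f}.png",im); np.save(f"pics/{f}.npy",T); return im
def cam(n,T=None):
    p=ctrl.camera_params(n); return p,(T@p["tool_from_camera"] if n=="wrist" else p["T"])
def ray(n,uv,T=None):
    p,C=cam(n,T); uv=np.atleast_2d(uv).astype(float)
    d=np.c_[(uv[:,0]-p["cx"])/p["fx"],(uv[:,1]-p["cy"])/p["fy"],np.ones(len(uv))]@C[:3,:3].T
    return C[:3,3],d
def plane(n,uv,z,T=None):
    o,d=ray(n,uv,T); return o+d*((z-o[2])/d[:,2])[:,None]
def proj(n,P,T=None):
    p,C=cam(n,T); q=(np.atleast_2d(P)-C[:3,3])@C[:3,:3]
    return np.c_[p["fx"]*q[:,0]/q[:,2]+p["cx"],p["fy"]*q[:,1]/q[:,2]+p["cy"]]
def cross(rays):  # least-squares meeting point of rays [(o,d)], residual
    A=np.zeros((3,3));b=np.zeros(3)
    for o,d in rays:
        d=np.ravel(d)/np.linalg.norm(d); M=np.eye(3)-np.outer(d,d); A+=M; b+=M@o
    x=np.linalg.solve(A,b); return x,[np.linalg.norm(np.cross(x-o,np.ravel(d)/np.linalg.norm(d))) for o,d in rays]
def togo(p,zaxis_yaw):  # rows needed: tool-axes shift and turn to TCP p, tool down with tool y at world yaw
    T=tool(); c,s=np.cos(zaxis_yaw),np.sin(zaxis_yaw)
    y=np.array([c,s,0]);z=np.array([0,0,-1.]);Rt=np.c_[np.cross(y,z),y,z]
    return T[:3,:3].T@(np.array(p)-T[:3,3]), R.from_matrix(T[:3,:3].T@Rt).as_rotvec()
```

Run:
```python
from h import *
im=cv2.imread("pics/top0.png"); hsv=cv2.cvtColor(im,cv2.COLOR_BGR2HSV)
m=((hsv[...,1]<60)&(hsv[...,2]>140)).astype(np.uint8)
m[:,:140]=0;m[:,220:]=0;m[:220]=0;m[300:]=0
c=max(cv2.findContours(m,0,2)[0],key=cv2.contourArea); r=cv2.minAreaRect(c);print(r)
P=plane("top",cv2.boxPoints(r),0.012);print(P.round(4),np.linalg.norm(P[0]-P[1]),np.linalg.norm(P[1]-P[2]))
print("grip",plane("top",[171,253],.052),"pin",plane("top",[327,266],.054))
F=plane("top",[[307,233],[382,250]],.066);print("fence",F)
for y0 in (0,np.pi):
  print(togo([.40,.33,.25],y0))
print(tool().round(3))
```

```text
((175.3394775390625, 270.4942626953125), (42.829837799072266, 24.44869613647461), 2.0454084873199463)
[[0.4837 0.3438 0.012 ]
 [0.5356 0.3424 0.012 ]
 [0.5303 0.2516 0.012 ]
 [0.4782 0.2533 0.012 ]] 0.051908746476768935 0.09099751899421166
grip [[0.54669261 0.29283417 0.052     ]] pin [[ 0.51312725 -0.02625631  0.054     ]]
fence [[ 0.58218102  0.01392194  0.066     ]
 [ 0.54431064 -0.13942856  0.066     ]]
(array([-0.241881  , -0.16586311, -0.01941941]), array([-1.43753466e-03,  7.46937866e-04,  1.17501835e+00]))
(array([-0.241881  , -0.16586311, -0.01941941]), array([-8.32519652e-04, -1.60224285e-03, -1.96657363e+00]))
[[-0.923  0.386 -0.001  0.241]
 [ 0.386  0.923 -0.001  0.576]
 [ 0.    -0.002 -1.     0.23 ]
 [ 0.     0.     0.     1.   ]]
```

Run:
```python
from h import *
print(togo([.535,.295,.20],-.05))
```

```text
(array([-0.37994676, -0.14603557,  0.03052771]), array([-1.42570114e-03,  7.86659940e-04,  1.22501834e+00]))
```

```bash
G="0.085 -0.38 -0.146 0.03 0 0 1.225"; python3 jog.py '0.085 -0.38 -0.146 0.03 0 0 1.225;0.085 -0.38 -0.146 0.03 0 0 1.225;0.085 -0.38 -0.146 0.03 0 0 1.225;0.085 -0.38 -0.146 0.03 0 0 1.225;0.085 -0.38 -0.146 0.03 0 0 1.225;0.085 -0.38 -0.146 0.03 0 0 1.225;0.085 -0.38 -0.146 0.03 0 0 1.225;0.085 -0.38 -0.146 0.03 0 0 1.225;0.085 -0.38 -0.146 0.03 0 0 1.225;0.085 -0.38 -0.146 0.03 0 0 1.225;0.085 -0.38 -0.146 0.03 0 0 1.225;0.085 -0.38 -0.146 0.03 0 0 1.225;0.085 -0.38 -0.146 0.03 0 0 1.225;0.085 -0.38 -0.146 0.03 0 0 1.225'
python3 - <<'E'
from h import *
im=snap("wrist","w1")
print(tool().round(3))
E
```

```text
t: 1.32
tool_pos: [0.5344, 0.2964, 0.2012]
tool_rot: [-2.274, -2.167, 0.0]
contact_force: [-0.1, 0.9, 0.1]
opening: 0.0846
grip_force: 0.0
[[ 0.048  0.999 -0.     0.534]
 [ 0.999 -0.048  0.     0.297]
 [ 0.    -0.    -1.     0.201]
 [ 0.     0.     0.     1.   ]]
```

View pics/w1.png

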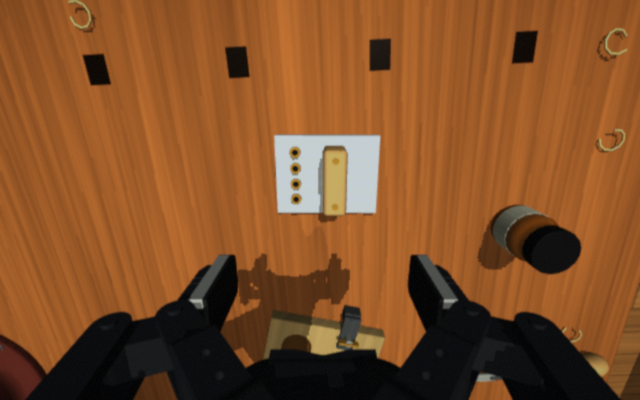

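The wrist view shows the plate spanning (275,135) to (380,215), the grip bar along (335,147)–(335,215), and the bushes at column 295. I'll take a second view from 8 cm to the side.

```bash
python3 jog.py '0.085 0 0.04 0 0 0 0;0.085 0 0.08 0 0 0 0;0.085 0 0.08 0 0 0 0'
cat > plate.py <<'E'
from h import *
def detect(f):
    im=cv2.imread(f"pics/{f}.png"); hsv=cv2.cvtColor(im,cv2.COLOR_BGR2HSV)
    al=((hsv[...,1]<50)&(hsv[...,2]>150)).astype(np.uint8)
    c=max((c for c in cv2.findContours(al,0,2)[0] if cv2.contourArea(c)>1500),key=cv2.contourArea)
    x,y,w,h=cv2.boundingRect(c)
    g=((hsv[...,0]>13)&(hsv[...,0]<32)&(hsv[...,1]>60)&(hsv[...,2]>170)).astype(np.uint8)
    gm=np.zeros_like(g);gm[y-5:y+h+12,x-5:x+w+12]=g[y-5:y+h+12,x-5:x+w+12]
    gm=cv2.morphologyEx(gm,cv2.MORPH_OPEN,np.ones((3,3)))
    gc=max(cv2.findContours(gm,0,2)[0],key=cv2.contourArea)
    return im,cv2.convexHull(c),gc,np.load(f"pics/{f}.npy")
E
python3 - <<'E'
from plate import *
snap("wrist","w2")
vis=[]
for f in ("w1","w2"):
    im,c,g,T=detect(f)
    for (k,z) in ((c,.012),(g,.052)):
        P=plane("wrist",k[:,0].astype(float),z,T)[:,:2]
        r=cv2.minAreaRect((P*1000).astype(np.float32)); print(f,z,r, cv2.minAreaRect(k))
    cv2.drawContours(im,[c],-1,(0,0,255),1);cv2.drawContours(im,[g],-1,(255,0,0),1)
    x,y,w,h=cv2.boundingRect(c); vis.append(cv2.resize(im[y-15:y+105,x-20:x+140],(400,300),interpolation=0))
cv2.imwrite("pics/v1.png",np.hstack(vis))
E
```

```text
t: 1.62
tool_pos: [0.6186, 0.2915, 0.1991]
tool_rot: [2.275, 2.164, -0.001]
contact_force: [-0.9, -0.1, -0.2]
opening: 0.085
grip_force: 0.0
w1 0.012 ((537.9376831054688, 296.03076171875), (89.72081756591797, 115.76964569091797), 87.26189422607422) ((326.5, 173.5), (77.0, 105.0), 90.0)
w1 0.052 ((546.1514892578125, 296.39154052734375), (65.7951889038086, 20.328365325927734), 87.40300750732422) ((335.0, 182.5), (63.0, 20.0), 90.0)
w2 0.012 ((538.255615234375, 296.1253662109375), (90.23175048828125, 116.18719482421875), 87.1421127319336) ((250.0, 173.0), (78.0, 108.0), 90.0)
w2 0.052 ((546.1286010742188, 296.5589599609375), (66.26824951171875, 21.301624298095703), 87.12405395507812) ((250.93777465820312, 181.96136474609375), (65.59808349609375, 21.563282012939453), 84.95755004882812)
```

View pics/v1.png

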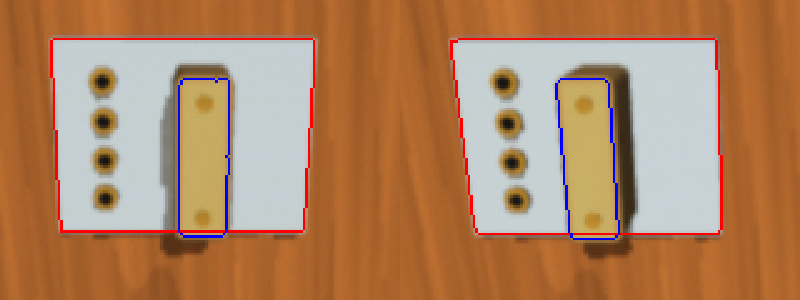

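Sizes match (116×90 mm plate, about 66×21 mm chamfered grip top), and both views agree at the heights given. The grip axis is at about (0.5461, 0.2961) with yaw -0.049. Next I'll view the jig from two places, before grasping.

Run:
```python
from h import *
from plate import detect
rs=[]
for f in ("w1","w2"):
    im,c,g,T=detect(f); rs.append((ray("wrist",cv2.minAreaRect(g)[0],T)))
print(cross(rs))
print(togo([.53,-.03,.22],-.22))
```

```text
(array([0.54615903, 0.29741426, 0.05122835]), [np.float64(0.00011507120364492212), np.float64(0.00011507120364492271)])
(array([-0.32586722, -0.07032459, -0.02000327]), array([-0.00156954,  0.00094279,  0.17050103]))
```

```bash
python3 jog.py '0.085 -0.326 -0.07 -0.02 0 0 0.17;0.085 -0.326 -0.07 -0.02 0 0 0.17;0.085 -0.326 -0.07 -0.02 0 0 0.17;0.085 -0.326 -0.07 -0.02 0 0 0.17;0.085 -0.326 -0.07 -0.02 0 0 0.17;0.085 -0.326 -0.07 -0.02 0 0 0.17;0.085 -0.326 -0.07 -0.02 0 0 0.17;0.085 -0.326 -0.07 -0.02 0 0 0.17;0.085 -0.326 -0.07 -0.02 0 0 0.17;0.085 -0.326 -0.07 -0.02 0 0 0.17;0.085 -0.326 -0.07 -0.02 0 0 0.17'
python3 -c "
from h import *
snap('wrist','j1');print(tool().round(4))"
python3 jog.py '0.085 0 -0.04 0 0 0 0;0.085 0 -0.08 0 0 0 0;0.085 0 -0.08 0 0 0 0;0.085 0 -0.08 0 0 0 0'
python3 -c "
from h import *
b=snap('wrist','j2')
a=cv2.imread('pics/j1.png')
f=lambda i,x:cv2.resize(i[80:320,x:x+320],(400,300),interpolation=cv2.INTER_CUBIC)
cv2.imwrite('pics/jv.png',np.vstack([f(a,160),f(b,240)]))"
```

```text
t: 2.58
tool_pos: [0.5286, -0.0296, 0.2217]
tool_rot: [2.451, 1.965, 0.001]
contact_force: [0.1, -1.0, 0.2]
opening: 0.085
grip_force: 0.0
[[ 2.163e-01  9.763e-01  4.000e-04  5.288e-01]
 [ 9.763e-01 -2.163e-01  5.000e-04 -2.910e-02]
 [ 6.000e-04  3.000e-04 -1.000e+00  2.215e-01]
 [ 0.000e+00  0.000e+00  0.000e+00  1.000e+00]]
t: 2.97
tool_pos: [0.4495, -0.0111, 0.2207]
tool_rot: [2.448, 1.969, 0.001]
contact_force: [-0.3, 0.4, 1.3]
opening: 0.085
grip_force: 0.0
```

View pics/jv.png

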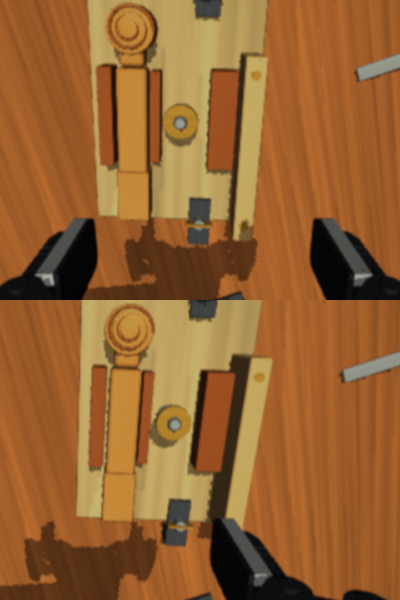

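The crops show the pin tip (grey) at about (304,178) in j1 and (380,180) in j2, in the brass collar. The dark-red rests, the fence and the scroll are clear in both. Now I'll extract them numerically.

Run:
```python
from h import *
rs=[];rc=[];vis=[]
for f,uv in (("j1",(304,178)),("j2",(380,180))):
    im=cv2.imread(f"pics/{f}.png");T=np.load(f"pics/{f}.npy");hsv=cv2.cvtColor(im,cv2.COLOR_BGR2HSV)
    w=np.zeros(im.shape[:2],np.uint8);cv2.circle(w,uv,20,1,-1)
    for nm,m,L in (("pin",(hsv[...,1]<75)&(hsv[...,2]>90),rs),("collar",(hsv[...,1]>120)&(hsv[...,0]>17)&(hsv[...,2]>100),rc)):
        k=max(cv2.findContours((m&(w>0)).astype(np.uint8),0,2)[0],key=cv2.contourArea)
        e=cv2.minEnclosingCircle(k) if nm=="collar" else (cv2.fitEllipse(k)[0],cv2.contourArea(k))
        print(f,nm,e); L.append(ray("wrist",e[0],T))
    print(hsv[178,340:356:5] if f=="j1" else hsv[180,400:420:5])
    m=((hsv[...,0]<10)&(hsv[...,1]>150)&(hsv[...,2]>70)).astype(np.uint8); m=cv2.morphologyEx(m,2,np.ones((3,3)))
    for k in cv2.findContours(m,0,2)[0]:
        if 400<cv2.contourArea(k)<4000:
            P=plane("wrist",k[:,0],.044,T)[:,:2]; print("rest",cv2.minAreaRect((P*1000).astype(np.float32)),cv2.boundingRect(k))
x,r=cross(rs);print("pin tip",x,r); print("collar",cross(rc))
```

```text
j1 pin ((303.6778869628906, 177.8856201171875), 55.5)
j1 collar ((304.0, 178.0), 20.000099182128906)
[[ 11 199 155]
 [ 11 200 154]
 [ 17 161  49]
 [ 21 130 196]]
j2 pin ((379.3166198730469, 179.06866455078125), 51.0)
j2 collar ((380.0, 180.0), 20.000099182128906)
[[ 11 205  66]
 [ 11 201 156]
 [ 11 202 154]
 [ 11 200 153]]
rest ((113.61550903320312, -5.179191589355469), (151.94996643066406, 52.87081527709961), 84.52531433105469) (0, 170, 67, 121)
pin tip [ 0.50841931 -0.02385005  0.05173885] [np.float64(5.219515218270757e-05), np.float64(5.2195152182665386e-05)]
collar (array([ 0.50881728, -0.02407489,  0.05350208]), [np.float64(0.0004835394628635012), np.float64(0.00048353946286346604)])
```

Run:
```python
from h import *
rows={}
for f,uv,box,fx in (("j1",(303.68,177.89),(322,120,362,230),(350,365)),("j2",(379.32,179.07),(390,125,436,225),0)):
    im=cv2.imread(f"pics/{f}.png");T=np.load(f"pics/{f}.npy");hsv=cv2.cvtColor(im,cv2.COLOR_BGR2HSV)
    print(f,"pin@.054",plane("wrist",uv,.054,T))
    x0,y0,x1,y1=box
    m=((hsv[...,0]>=8)&(hsv[...,0]<=14)&(hsv[...,1]>175)&(hsv[...,2]>110)).astype(np.uint8)
    w=np.zeros_like(m);w[y0:y1,x0:x1]=1
    k=max(cv2.findContours(m*w,0,2)[0],key=cv2.contourArea)
    P=plane("wrist",k[:,0],.044,T)[:,:2]; print("rest",cv2.minAreaRect((P*1000).astype(np.float32)),cv2.boundingRect(k))
    # fence top inner edge: per row, first bright beech pixel right of the rest after dark face
    g=cv2.cvtColor(im,cv2.COLOR_BGR2GRAY).astype(float)
    E=[]
    for v in range(140,225,3):
        a=k[:,0][abs(k[:,0,1]-v)<3,0]
        u0=(a.max() if len(a) else E[-1][0]-8); u=np.arange(u0+1,u0+40)
        d=np.diff(g[v,u]); i=d.argmax()
        if 0<i<len(d)-1:
            o=(d[i-1]-d[i+1])/(2*(d[i-1]-2*d[i]+d[i+1])+1e-9); E.append((u[i]+1+np.clip(o,-1,1)-.5+.0,v))
    E=np.array(E);Q=plane("wrist",E,.066,T)[:,:2]
    for _ in range(3):
        vx,vy,px,py=cv2.fitLine((Q*1000).astype(np.float32),cv2.DIST_HUBER,0,.01,.01).ravel()
        n=np.array([vy,-vx]); res=Q*1000@n-np.array([px,py])@n; Q=Q[abs(res)<1.5]
    if vy<0: vx,vy=-vx,-vy
    n=np.array([vy,-vx]);p=plane("wrist",uv,.054,T)[0,:2]*1000
    print("fence yaw",np.arctan2(-vx,vy),"dist pin",(np.array([px,py])-p)@n,len(Q),res.std())
```

```text
j1 pin@.054 [[ 0.50869742 -0.02328756  0.054     ]]
rest ((544.010986328125, -33.34632873535156), (89.08162689208984, 23.163101196289062), 75.11974334716797) (326, 137, 25, 79)Traceback (most recent call last):
  File "<stdin>", line 17, in <module>
IndexError: arrays used as indices must be of integer (or boolean) type
```

```bash
cat > jig.py <<'E'
from h import *
for f,uv,box in (("j1",(303.68,177.89),(322,120,362,230)),("j2",(379.32,179.07),(390,125,436,225))):
    im=cv2.imread(f"pics/{f}.png");T=np.load(f"pics/{f}.npy");hsv=cv2.cvtColor(im,cv2.COLOR_BGR2HSV)
    print(f,"pin@.054",plane("wrist",uv,.054,T))
    x0,y0,x1,y1=box
    m=((hsv[...,0]>=8)&(hsv[...,0]<=14)&(hsv[...,1]>175)&(hsv[...,2]>110)).astype(np.uint8)
    w=np.zeros_like(m);w[y0:y1,x0:x1]=1
    k=max(cv2.findContours(m*w,0,2)[0],key=cv2.contourArea)
    P=plane("wrist",k[:,0],.044,T)[:,:2]; print("rest",cv2.minAreaRect((P*1000).astype(np.float32)),cv2.boundingRect(k))
    g=cv2.cvtColor(im,cv2.COLOR_BGR2GRAY).astype(float); E=[]
    for v in range(142,212,3):
        a=k[:,0][abs(k[:,0,1]-v)<3,0]
        u=np.arange(a.max()+1,a.max()+40); d=np.diff(g[v,u]); i=d.argmax()
        if 0<i<len(d)-1:
            o=(d[i-1]-d[i+1])/(2*(d[i-1]-2*d[i]+d[i+1])+1e-9); E.append((u[i]+.5+np.clip(o,-1,1),v))
    Q=plane("wrist",np.array(E),.066,T)[:,:2]*1000
    for _ in range(3):
        vx,vy,px,py=cv2.fitLine(Q.astype(np.float32),cv2.DIST_HUBER,0,.01,.01).ravel()
        n=np.array([vy,-vx])*np.sign(vy); res=(Q-[px,py])@n; Q=Q[abs(res)<1.5]
    p=plane("wrist",uv,.054,T)[0,:2]*1000
    print("fence yaw",np.arctan2(n[1],n[0]),"dist pin",(np.array([px,py])-p)@n,len(Q),res.std())
E
python3 jig.py
```

```text
j1 pin@.054 [[ 0.50869742 -0.02328756  0.054     ]]
rest ((544.010986328125, -33.34632873535156), (89.08162689208984, 23.163101196289062), 75.11974334716797) (326, 137, 25, 79)Traceback (most recent call last):
  File "jig.py", line 13, in <module>
    u=np.arange(a.max()+1,a.max()+40); d=np.diff(g[v,u]); i=d.argmax()
                ~~~~~^^
    return umr_maximum(a, axis, None, out, keepdims, initial, where)
ValueError: zero-size array to reduction operation maximum which has no identity
```

```bash
sed -i 's/m\*w,0,2)/m*w,0,1)/' jig.py; python3 jig.py
```

```text
j1 pin@.054 [[ 0.50869742 -0.02328756  0.054     ]]
rest ((544.010986328125, -33.34632873535156), (89.08162689208984, 23.163101196289062), 75.11974334716797) (326, 137, 25, 79)
fence yaw -0.2610616 dist pin 50.98259545119824 24 0.13914741697708272
j2 pin@.054 [[ 0.508102   -0.02325232  0.054     ]]
rest ((543.8256225585938, -33.495338439941406), (89.49826049804688, 23.00715446472168), 75.0645980834961) (397, 138, 31, 80)
fence yaw -0.25846347 dist pin 51.20764954985996 24 0.07750446902750038
```

The pin is at (0.5084, -0.0233) with yaw -0.260. The fence measures 51 mm from it and the rest is in the right place, so this is consistent. Back to grasp the plate.

Run:
```python
from h import *
print(togo([.5461,.2961,.11],-.049))
```

```text
(array([0.32105732, 0.02656485, 0.11162971]), array([ 1.39780388e-03, -1.10544871e-04, -1.68031455e-01]))
```

```bash
python3 jog.py '0.042 0.321 0.0266 0.11 0 0 -0.168;0.042 0.321 0.0266 0.11 0 0 -0.168;0.042 0.321 0.0266 0.11 0 0 -0.168;0.042 0.321 0.0266 0.11 0 0 -0.168;0.042 0.321 0.0266 0.11 0 0 -0.168;0.042 0.321 0.0266 0.11 0 0 -0.168;0.042 0.321 0.0266 0.11 0 0 -0.168;0.042 0.321 0.0266 0.11 0 0 -0.168;0.042 0.321 0.0266 0.11 0 0 -0.168;0.042 0.321 0.0266 0.11 0 0 -0.168;0.042 0.321 0.0266 0.11 0 0 -0.168;0.042 0.321 0.0266 0.11 0 0 -0.168' 80
python3 - <<'E'
from h import *
for i in range(3): print(togo([.5461,.2961,.016],-.049))
E
```

```text
t: 4.02
tool_pos: [0.5475, 0.294, 0.1119]
tool_rot: [2.278, 2.162, 0.001]
contact_force: [-0.4, -0.8, -0.5]
opening: 0.042
grip_force: 0.0
(array([ 0.00203032, -0.00162168,  0.09587261]), array([ 8.20152871e-04,  2.72898404e-05, -3.20382790e-03]))
(array([ 0.00203032, -0.00162168,  0.09587261]), array([ 8.20152871e-04,  2.72898404e-05, -3.20382790e-03]))
(array([ 0.00203032, -0.00162168,  0.09587261]), array([ 8.20152871e-04,  2.72898404e-05, -3.20382790e-03]))
```

```bash
python3 jog.py '0.042 0.002 -0.0015 0.04 0 0 0;0.042 0.002 -0.0015 0.07 0 0 0;0.042 0.002 -0.0015 0.085 0 0 0;0.042 0.002 -0.0015 0.095 0 0 0;0.042 0.002 -0.0015 0.095 0 0 0;0.042 0.002 -0.0015 0.095 0 0 0' && python3 -c "
from h import *
o=ctrl.get_obs();print(o['tool_pos'],o['contact_force'],o['wrist_torque'])
snap('wrist','g1')"; python3 jog.py '0.01 0 0 0 0 0 0;0.01 0 0 0 0 0 0;0.01 0 0 0 0 0 0;0.01 0 0 0 0 0 0;0.01 0 0 0 0 0 0;0.01 0 0 0 0 0 0' 80
```

```text
t: 4.52
tool_pos: [0.5463, 0.2958, 0.0174]
tool_rot: [2.279, 2.161, 0.002]
contact_force: [0.2, 0.5, 0.6]
opening: 0.042
grip_force: 0.0
[0.54631743 0.29580049 0.01741735] [0.16682578 0.50186004 0.56589757] [ 0.01572421  0.01538884 -0.03484548]
t: 5.07
tool_pos: [0.5472, 0.2969, 0.0188]
tool_rot: [2.277, 2.162, 0.005]
contact_force: [-0.7, -1.5, 6.4]
opening: 0.0231
grip_force: 79.9
```

```bash
python3 jog.py '0.01 0 0 -0.02 0 0 0;0.01 0 0 -0.06 0 0 0;0.01 0 0 -0.1 0 0 0;0.01 0 0 -0.13 0 0 0;0.01 0 0 -0.13 0 0 0' 90
python3 - <<'E'
from h import *
print(togo([.5014,-.0421,.13],-.26))
E
```

```text
t: 5.48
tool_pos: [0.5497, 0.2982, 0.1552]
tool_rot: [2.274, 2.16, 0.021]
contact_force: [2.2, 0.7, -1.9]
opening: 0.0228
grip_force: 89.4
(array([-0.34248934, -0.03098791,  0.02270261]), array([ 0.01233509, -0.0073194 ,  0.20826793]))
```

```bash
python3 jog.py '0.01 -0.03 -0.003 0 0 0 0;0.01 -0.07 -0.006 0 0 0 0.05;0.01 -0.11 -0.009 0 0 0 0.1;0.01 -0.15 -0.012 0 0 0 0.15;0.01 -0.19 -0.016 0.01 0 0 0.2;0.01 -0.23 -0.021 0.015 0 0 0.209;0.01 -0.27 -0.025 0.018 0 0 0.209;0.01 -0.31 -0.028 0.02 0 0 0.209;0.01 -0.335 -0.03 0.02 0 0 0.209;0.01 -0.342 -0.031 0.02 0 0 0.209;0.01 -0.342 -0.031 0.02 0 0 0.209;0.01 -0.342 -0.031 0.02 0 0 0.209;0.01 -0.342 -0.031 0.02 0 0 0.209'
python3 - <<'E'
from h import *
im=snap("wrist","h1"); o=ctrl.get_obs();print(o['contact_force'],o['wrist_torque']);print(tool().round(4)); print(togo([.5014,-.0421,.13],-.26))
E
```

```text
t: 6.57
tool_pos: [0.4966, -0.0424, 0.1256]
tool_rot: [-2.489, -1.914, 0.0]
contact_force: [0.5, 0.4, -3.7]
opening: 0.0227
grip_force: 89.1
[ 0.22521754 -0.21720968 -2.83586917] [-5.09545555e-02  3.71536139e-03  3.09216142e-05]
[[ 2.563e-01  9.666e-01 -6.000e-04  4.967e-01]
 [ 9.666e-01 -2.563e-01  6.000e-04 -4.220e-02]
 [ 4.000e-04 -8.000e-04 -1.000e+00  1.258e-01]
 [ 0.000e+00  0.000e+00  0.000e+00  1.000e+00]]
(array([ 0.00133636,  0.00449275, -0.00417702]), array([-0.00078255, -0.00044064,  0.00077144]))
```

View pics/h1.png

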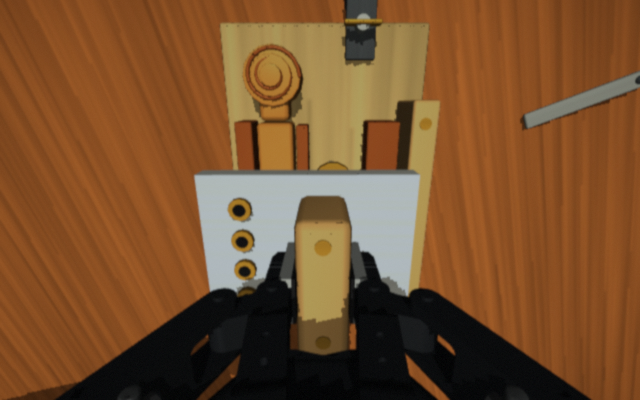

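The plate is held squarely. Its far corners are at about (196,174) and (418,172), the pin's collar is partly visible at (333,166), and the fence is to the right at (425,125). I'll measure how the plate sits relative to the tool.

```bash
cat > held.py <<'E'
from h import *
import sys
f=sys.argv[1]; im=cv2.imread(f"pics/{f}.png");T=np.load(f"pics/{f}.npy");hsv=cv2.cvtColor(im,cv2.COLOR_BGR2HSV)
al=((hsv[...,1]<50)&(hsv[...,2]>150)).astype(np.uint8); al[300:]=0
k=max((c for c in cv2.findContours(al,0,1)[0]),key=cv2.contourArea)[:,0].astype(float)
x0,x1=k[:,0].min(),k[:,0].max();yt=k[:,1].min()
def fit(P): 
    vx,vy,px,py=cv2.fitLine(P.astype(np.float32),cv2.DIST_HUBER,0,.01,.01).ravel(); return np.array([px,py,1.]),np.array([px+vx,py+vy,1.])
top=[(u,k[k[:,0]==u,1].min()-.5) for u in np.arange(x0+8,x1-8)]
rows=np.arange(yt+8,yt+80)
L=np.cross(*fit(np.array([(k[k[:,1]==v,0].min()-.5,v) for v in rows])));Rr=np.cross(*fit(np.array([(k[k[:,1]==v,0].max()+.5,v) for v in rows])));Tp=np.cross(*fit(np.array(top)))
c=[np.cross(a,Tp) for a in (L,Rr)]; c=np.array([a[:2]/a[2] for a in c]); print("corners",c.round(1))
E=np.eye(4)
for h in np.arange(-.03,.021,.001): # height of the plate top in tool z from the known 116 mm width
    o,d=ray("wrist",c,E); P=o+d*((h-o[2])/d[:,2])[:,None]
    if np.linalg.norm(P[1]-P[0])>.116: break
e=(P[1]-P[0])/np.linalg.norm(P[1]-P[0]); ex=e[:2]; ey=np.array([ex[1],-ex[0]])
if ey[0]<0: ey=-ey
S=P[1][:2]-.05*ex-.045*ey
print("tool z of top",h,"plate x axis in tool",e,"socket in tool xy",S)
W=T@np.r_[S,h+.012,1]; exw=T[:3,:3]@np.r_[ex,0]; yaw=np.arctan2(exw[1],exw[0])
pin=np.array([.5084,-.0233]);j=-.26;J=np.array([[np.cos(j),np.sin(j)],[-np.sin(j),np.cos(j)]])
print("socket world",W[:3],"yaw",yaw,"in jig mm",J@(W[:2]-pin)*1000)
E
python3 held.py h1
```

```text
corners [[193.8 174.5]
 [419.6 174.5]]
tool z of top 0.008000000000000035 plate x axis in tool [9.85418948e-05 9.99999995e-01 0.00000000e+00] socket in tool xy [-0.00180329 -0.00065611]
socket world [ 0.49543913 -0.04391561  0.10561321] yaw -0.25967761828448344 in jig mm [ -7.22538368 -23.25470942]
```

```bash
python3 jog.py '0.01 0.001 0.003 0.015 0 0 0;0.01 0.002 0.005 0.028 0 0 0;0.01 0.003 0.0055 0.033 0 0 0;0.01 0.003 0.0055 0.035 0 0 0;0.01 0.003 0.0055 0.035 0 0 0;0.01 0.003 0.0055 0.035 0 0 0'
python3 -c "
from h import *
im=snap('wrist','h2'); print(tool().round(4)[:3,3])
cv2.imwrite('pics/h2c.png',cv2.resize(im[80:300,170:490],(800,550),interpolation=2))"; python3 held.py h2
```

```text
t: 7.12
tool_pos: [0.5032, -0.0417, 0.0918]
tool_rot: [2.49, 1.914, 0.001]
contact_force: [-0.8, -0.2, -3.4]
opening: 0.023
grip_force: 89.1
[ 0.5035 -0.0419  0.0922]
corners [[193.7 174.5]
 [419.6 174.5]]
tool z of top 0.008000000000000035 plate x axis in tool [9.93524136e-05 9.99999995e-01 0.00000000e+00] socket in tool xy [-0.00180433 -0.00067627]
socket world [ 0.5021446  -0.04330734  0.071834  ] yaw -0.2601169116158107 in jig mm [ -0.90166284 -20.94303323]
```

View pics/h2c.png

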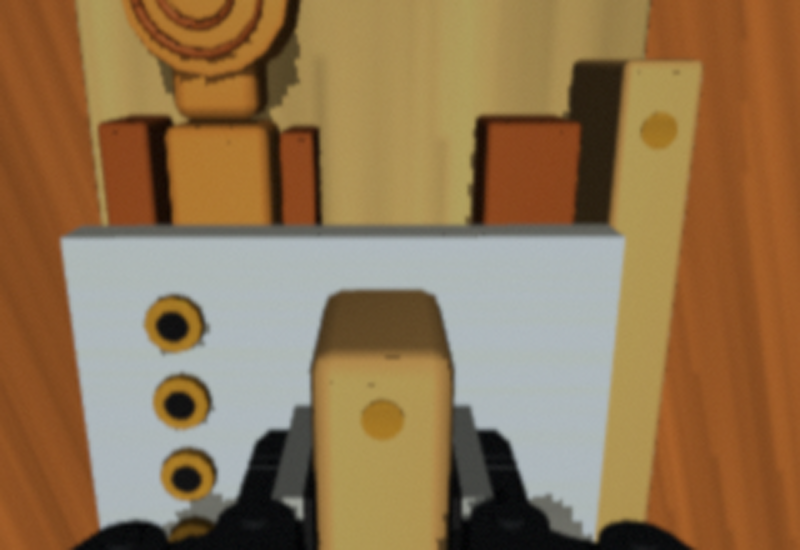

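The plate edge runs parallel to the fence, with an image gap of about 2–3 mm and the socket about 21 mm short of the pin. I'll lower beside the fence, nudging 0.7 mm towards it.

```bash
python3 jog.py '0.01 0 0.0007 0.006 0 0 0;0.01 0 0.0007 0.011 0 0 0;0.01 0 0.0007 0.014 0 0 0;0.01 0 0.0007 0.014 0 0 0;0.01 0 0.0007 0.014 0 0 0'; python3 jog.py '0.01 0 0 0.001 0 0 0;0.01 0 0 0.002 0 0 0;0.01 0 0 0.002 0 0 0'
```

```text
t: 7.58
tool_pos: [0.5032, -0.0423, 0.0768]
tool_rot: [-2.491, -1.913, 0.001]
contact_force: [0.1, 0.6, -3.0]
opening: 0.0228
grip_force: 89.1
t: 7.83
tool_pos: [0.5036, -0.0423, 0.0753]
tool_rot: [2.492, 1.913, -0.0]
contact_force: [0.1, -0.1, -4.1]
opening: 0.0228
grip_force: 89.1
```

```bash
python3 jog.py '0.01 0 0 0.001 0 0 0;0.01 0 0 0.001 0 0 0;0.01 0 0 0.001 0 0 0';python3 jog.py '0.01 0 0 0.001 0 0 0;0.01 0 0 0.001 0 0 0;0.01 0 0 0.001 0 0 0' | grep -E "pos|force"
```

```text
t: 8.08
tool_pos: [0.5035, -0.0423, 0.0743]
tool_rot: [-2.492, -1.913, 0.0]
contact_force: [-0.8, 0.4, -3.5]
opening: 0.023
grip_force: 89.1
tool_pos: [0.5035, -0.0423, 0.0732]
contact_force: [-0.3, 0.4, -3.3]
grip_force: 89.1
```

```bash
python3 jog.py '0.01 0 0 0.001 0 0 0;0.01 0 0 0.001 0 0 0;0.01 0 0 0.001 0 0 0'| grep -E "pos|force";python3 jog.py '0.01 0 0 0.0005 0 0 0;0.01 0 0 0.0005 0 0 0;0.01 0 0 0.0005 0 0 0' | grep -E "pos|force"
```

```text
tool_pos: [0.5037, -0.0424, 0.0728]
contact_force: [-1.3, 0.3, 0.6]
grip_force: 89.9
tool_pos: [0.5038, -0.0424, 0.0727]
contact_force: [-3.2, 1.1, 5.1]
grip_force: 90.4
```

Contact on the pin tip came at TCP z 0.0729, which puts the underside at 54 mm as expected, with the socket about 21 mm short. I'll ease the pressure a little and slide along the fence.

```bash
python3 jog.py '0.01 0 0 -0.0002 0 0 0;0.01 0.002 0 -0.0002 0 0 0;0.01 0.004 0 -0.0002 0 0 0;0.01 0.006 0 -0.0002 0 0 0;0.01 0.008 0 -0.0002 0 0 0;0.01 0.008 0 -0.0002 0 0 0'| grep -E "pos|force|rot"
```

```text
tool_pos: [0.5067, -0.0348, 0.0728]
tool_rot: [2.49, 1.912, 0.002]
contact_force: [-0.1, -4.8, 4.4]
grip_force: 90.3
```

```bash
python3 jog.py '0.01 0.002 0 0 0 0 0;0.01 0.004 0 0 0 0 0;0.01 0.005 0 0 0 0 0;0.01 0.005 0 0 0 0 0'| grep -E "pos|force|rot"; python3 -c "
from h import *
im=snap('wrist','s1');sc=snap('scene','s1s')
cv2.imwrite('pics/s1c.png',np.hstack([cv2.resize(im[80:300,170:490],(400,275),interpolation=2),cv2.resize(sc[140:240,220:365],(400,275),interpolation=2)]))"; python3 held.py s1
```

```text
tool_pos: [0.5077, -0.03, 0.0727]
tool_rot: [2.49, 1.913, 0.001]
contact_force: [-0.2, -4.6, 6.0]
grip_force: 90.4
corners [[193.9 174.5]
 [419.3 174.5]]
tool z of top 0.008000000000000035 plate x axis in tool [9.95581848e-05 9.99999995e-01 0.00000000e+00] socket in tool xy [-0.00180462 -0.00084543]
socket world [ 0.50646304 -0.03152199  0.0526662 ] yaw -0.2607083521117035 in jig mm [ 0.24185901 -8.44360061]
```

View pics/s1c.png

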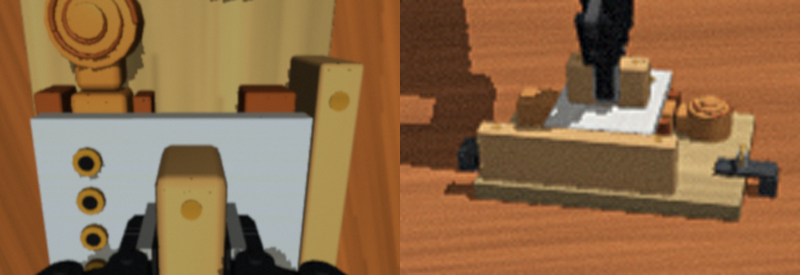

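The plate is flat on the pin tip, parallel to the fence, and the socket is about 8 mm short. I'll continue sliding and watch the force.

```bash
python3 jog.py '0.01 0.0015 0 0 0 0 0;0.01 0.003 0 0 0 0 0;0.01 0.004 0 0 0 0 0;0.01 0.004 0 0 0 0 0'| grep -E "pos|force"; python3 jog.py '0.01 0.001 0 0 0 0 0;0.01 0.002 0 0 0 0 0;0.01 0.002 0 0 0 0 0'| grep -E "pos|force"
```

```text
tool_pos: [0.5071, -0.0246, 0.0706]
contact_force: [1.0, 1.3, -2.8]
grip_force: 89.4
tool_pos: [0.5075, -0.0233, 0.0709]
contact_force: [-0.2, -0.6, -4.0]
grip_force: 89.4
```

The socket dropped over the pin tip: the vertical contact is gone and z is down 2 mm. I'll centre and lower towards the collar.

```bash
python3 jog.py '0.01 0.001 0.0005 0 0 0 0;0.01 0.0015 0.001 0.001 0 0 0;0.01 0.0015 0.001 0.002 0 0 0;0.01 0.0015 0.001 0.002 0 0 0'| grep -E "pos|force"; python3 jog.py '0.01 0 0 0.001 0 0 0;0.01 0 0 0.001 0 0 0;0.01 0 0 0.001 0 0 0'| grep -E "pos|force"
```

```text
tool_pos: [0.5096, -0.0227, 0.0696]
contact_force: [-0.6, -1.0, -3.6]
grip_force: 89.4
tool_pos: [0.5097, -0.0228, 0.0689]
contact_force: [0.1, 1.2, -4.7]
grip_force: 89.4
```

```bash
python3 jog.py '0.01 0.0008 0 0.001 0 0 0;0.01 0.0008 0 0.002 0 0 0;0.01 0.0008 0 0.002 0 0 0;0.01 0.0008 0 0.002 0 0 0'| grep -E "pos|force"; python3 jog.py '0.01 0 0 0.001 0 0 0;0.01 0 0 0.001 0 0 0;0.01 0 0 0.001 0 0 0'| grep -E "pos|force"
```

```text
tool_pos: [0.51, -0.0219, 0.067]
contact_force: [0.6, -0.6, -3.7]
grip_force: 89.5
tool_pos: [0.5101, -0.022, 0.0668]
contact_force: [-4.0, 0.6, 3.6]
grip_force: 90.1
```

On the collar at the expected height (underside about 48 mm). Now pressing down.

```bash
python3 jog.py '0.01 0 0 0.001 0 0 0;0.01 0 0 0.002 0 0 0;0.01 0 0 0.002 0 0 0;0.01 0 0 0.002 0 0 0'| grep -E "pos|rot|force"; python3 jog.py '0.01 0 0 0.001 0 0 0;0.01 0 0 0.002 0 0 0;0.01 0 0 0.002 0 0 0'| grep -E "pos|rot|force";python3 -c "
from h import *
print(ctrl.get_obs()['wrist_torque'])"
```

```text
tool_pos: [0.5102, -0.022, 0.0648]
tool_rot: [-2.492, -1.913, 0.0]
contact_force: [-4.8, 0.4, 6.4]
grip_force: 90.5
tool_pos: [0.5102, -0.022, 0.0631]
tool_rot: [-2.491, -1.913, 0.0]
contact_force: [-6.2, 1.0, 8.6]
grip_force: 90.8
[ 0.21396882  1.07626265 -0.0104676 ]
```

There is a 6 N side force off the fence, so I'm about 0.7 mm too close. I'll ease off and press home.

```bash
python3 jog.py '0.01 0 -0.0004 0 0 0 0;0.01 0 -0.0008 0 0 0 0;0.01 0 -0.0008 0.001 0 0 0;0.01 0 -0.0008 0.001 0 0 0'| grep -E "pos|rot|force"; python3 jog.py '0.01 0 0 0.001 0 0 0;0.01 0 0 0.001 0 0 0;0.01 0 0 0.001 0 0 0'| grep -E "pos|rot|force";python3 -c "
from h import *
print(ctrl.get_obs()['wrist_torque'])"
```

```text
tool_pos: [0.5102, -0.022, 0.0629]
tool_rot: [2.491, 1.913, 0.001]
contact_force: [-5.8, 0.5, 9.9]
grip_force: 91.0
tool_pos: [0.5101, -0.022, 0.0629]
tool_rot: [2.491, 1.913, 0.0]
contact_force: [-10.8, 0.4, 16.6]
grip_force: 91.8
[0.24662635 1.48149916 0.00338518]
```

```bash
python3 jog.py '0.01 0 -0.0005 0 0 0 0;0.01 0 -0.001 0 0 0 0;0.01 0 -0.0015 0 0 0 0;0.01 0 -0.0015 0 0 0 0;0.01 0 -0.0015 0 0 0 0'| grep -E "pos|rot|force";python3 -c "
from h import *
print(ctrl.get_obs()['wrist_torque'])
im=snap('wrist','e1');sc=snap('scene','e1s')
cv2.imwrite('pics/e1c.png',np.hstack([cv2.resize(im[80:300,170:490],(400,275),interpolation=2),cv2.resize(sc[140:240,220:365],(400,275),interpolation=2)]))"; python3 held.py e1
```

```text
tool_pos: [0.5101, -0.022, 0.0629]
tool_rot: [2.489, 1.911, 0.005]
contact_force: [-2.7, -0.8, 11.9]
grip_force: 91.2
[ 0.14001183  0.81356924 -0.03539011]
corners [[193.6 174.5]
 [419.1 174.5]]
tool z of top 0.008000000000000035 plate x axis in tool [1.00928706e-04 9.99999995e-01 0.00000000e+00] socket in tool xy [-0.00180534 -0.00092206]
socket world [ 0.50884138 -0.02350826  0.04294016] yaw -0.26090520742575113 in jig mm [ 0.48008152 -0.08779384]
```

View pics/e1c.png

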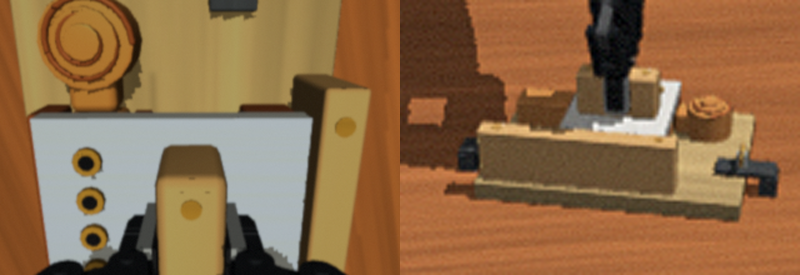

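The wrist view shows the plate parallel to the fence, clear of the scroll and covering the rests. It measures as home (0.5, -0.1 mm, yaw within 1 mrad). I'll add some holding pressure and check that it stays settled.

```bash
python3 jog.py '0.01 0 -0.0004 0.0008 0 0 0;0.01 0 -0.0008 0.0016 0 0 0;0.01 0 -0.0008 0.0016 0 0 0;0.01 0 -0.0008 0.0016 0 0 0;0.01 0 -0.0008 0.0016 0 0 0'| grep -E "pos|rot|force"; python3 jog.py '0.01 0 0 0 0 0 0;0.01 0 0 0 0 0 0;0.01 0 0 0 0 0 0;0.01 0 0 0 0 0 0;0.01 0 0 0 0 0 0;0.01 0 0 0 0 0 0;0.01 0 0 0 0 0 0;0.01 0 0 0 0 0 0;0.01 0 0 0 0 0 0;0.01 0 0 0 0 0 0;0.01 0 0 0 0 0 0;0.01 0 0 0 0 0 0'
```

```text
tool_pos: [0.5102, -0.022, 0.0629]
tool_rot: [2.488, 1.91, 0.006]
contact_force: [-4.7, -0.5, 17.7]
grip_force: 92.2
t: 14.62
tool_pos: [0.5102, -0.022, 0.0629]
tool_rot: [2.488, 1.91, 0.006]
contact_force: [-5.6, -0.7, 18.7]
opening: 0.0227
grip_force: 92.2
```

```bash
python3 -c "
from h import *
print(tool().round(4)); o=ctrl.get_obs(); print(o['contact_force'],o['wrist_torque'])
for f in ('h1','h2','s1','e1'): print(f,np.load(f'pics/{f}.npy')[2,:3].round(4))"
```

```text
[[ 0.2581  0.9661  0.0059  0.5102]
 [ 0.9661 -0.2581 -0.0016 -0.022 ]
 [ 0.      0.0061 -1.      0.0629]
 [ 0.      0.      0.      1.    ]]
[-5.58977931 -0.7494278  18.66159036] [0.23626824 1.3489539  0.01786867]
h1 [ 6.0e-04 -1.1e-03 -1.0e+00]
h2 [ 0.e+00  7.e-04 -1.e+00]
s1 [-4.0e-04  1.9e-03 -1.0e+00]
e1 [ 0.     0.005 -1.   ]
```

The tool has tilted 6 mrad, fence side high, because of my sideways easing. I'll level it out.

```bash
python3 jog.py '0.01 0 0.0004 0 0.003 0 0;0.01 0 0.0008 0 0.006 0 0;0.01 0 0.0008 0 0.006 0 0;0.01 0 0.0008 0 0.006 0 0;0.01 0 0.0008 0 0.006 0 0'| grep -E "pos|force"; python3 -c "
from h import *
print(tool().round(4)); o=ctrl.get_obs(); print(o['contact_force'],o['wrist_torque'])"
```

```text
tool_pos: [0.5101, -0.022, 0.0629]
contact_force: [-11.1, 0.6, 22.2]
grip_force: 92.8
[[ 2.579e-01  9.662e-01 -1.800e-03  5.101e-01]
 [ 9.662e-01 -2.579e-01  2.000e-04 -2.200e-02]
 [-3.000e-04 -1.800e-03 -1.000e+00  6.290e-02]
 [ 0.000e+00  0.000e+00  0.000e+00  1.000e+00]]
[-11.14666686   0.60439944  22.17937366] [ 0.12782464  1.38681639 -0.02455671]
```

```bash
python3 jog.py '0.01 0 -0.0004 0.0002 -0.003 0 0;0.01 0 -0.0004 0.0004 -0.003 0 0;0.01 0 -0.0004 0.0004 -0.003 0 0;0.01 0 -0.0004 0.0004 -0.003 0 0;0.01 0 -0.0004 0.0004 -0.003 0 0;0.01 0 -0.0004 0.0004 -0.003 0 0'| grep -E "pos|force"; python3 -c "
from h import *
print(tool().round(4)); o=ctrl.get_obs(); F=o['contact_force'];t=o['wrist_torque'];print(F,t,'cop x',-(t[1]+.173*F[0])/F[2])"
```

```text
tool_pos: [0.5101, -0.022, 0.0628]
contact_force: [-9.4, 0.9, 22.1]
grip_force: 92.9
[[ 2.580e-01  9.662e-01  1.800e-03  5.101e-01]
 [ 9.662e-01 -2.580e-01 -7.000e-04 -2.200e-02]
 [-2.000e-04  2.000e-03 -1.000e+00  6.280e-02]
 [ 0.000e+00  0.000e+00  0.000e+00  1.000e+00]]
[-9.4137259   0.86637102 22.10194084] [0.16298771 1.43781766 0.00349862] cop x 0.008630777059426605
```

Both rests now carry load. One small trim, a hold check, then I'll hand in.

```bash
python3 jog.py '0.01 0 -0.0002 0.0002 -0.001 0 0;0.01 0 -0.0002 0.0002 -0.001 0 0;0.01 0 -0.0002 0.0002 -0.001 0 0;0.01 0 -0.0002 0.0002 -0.001 0 0;0.01 0 -0.0002 0.0002 -0.001 0 0;0.01 0 -0.0002 0.0002 -0.001 0 0;0.01 0 -0.0002 0.0002 -0.001 0 0;0.01 0 -0.0002 0.0002 -0.001 0 0;0.01 0 -0.0002 0.0002 -0.001 0 0;0.01 0 -0.0002 0.0002 -0.001 0 0'| grep -E "t:|pos|force"; python3 -c "
from h import *
snap('wrist','f1')
print(tool()[2].round(4)); o=ctrl.get_obs(); F=o['contact_force'];t=o['wrist_torque'];print(F,t,'cop x',-(t[1]+.173*F[0])/F[2])"; python3 held.py f1
```

```text
t: 16.37
tool_pos: [0.5101, -0.022, 0.0628]
tool_rot: [2.489, 1.912, 0.003]
contact_force: [-9.1, 0.1, 22.3]
grip_force: 92.8
[-2.00e-04  3.30e-03 -1.00e+00  6.28e-02]
[-7.85074301 -0.93387807 23.18871955] [ 0.15821918  1.50922685 -0.04309476] cop x -0.006513870052828428
corners [[193.4 174.5]
 [419.2 174.5]]
tool z of top 0.008000000000000035 plate x axis in tool [1.00199447e-04 9.99999995e-01 0.00000000e+00] socket in tool xy [-0.00180493 -0.00089048]
socket world [ 0.50884995 -0.02354736  0.04282272] yaw -0.26082973922402086 in jig mm [ 0.49841938 -0.12336781]
```

Seated, with load on both rests and about 26 N of net push. Handing in.

```bash
python3 -c "
from station import ctrl
print(ctrl.finish_job())"
```

```text
the job is handed in; nothing more can be done
None
```

I handed the job in at about 16.4 s with the plate slid along the fence onto the hidden pin and held down by the grip with about 26 N; it measures home to within about 0.5 mm, and nothing but the plate was handled.

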